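# Rock the fruit crock to pour mandarins into the tray

### The job

The fruit crock is too heavy to lift: slide the empty wooden tray squarely up against the chopping board, centred in front of the crock's spout, then push the crock's back so that it rocks forward on its front bottom edge until all three mandarins have rolled into the tray, and let it down gently to stand upright on the board where it was. Don't lift the crock, let it topple or slam, touch the mandarins, or disturb the other things standing around.

Things in the scene. Friction and masses are not known exactly. Their poses are not given: they have to be found in the camera images.
- board: Wooden chopping board, fixed to the worktop, 220 x 340 x 22 mm thick. Origin: centre of its underside; +x is its 220 mm direction (edges at x = +/-110 mm), pointing roughly to world +y; +z up. Its +x edge is the one the crock pours over.
- crock: Heavy (about 2 kg) white stoneware fruit crock with blue rim, loose on the board near its +x edge. Origin: centre of its underside. It pours towards its own +x. Solid base 170 (x) x 150 (y) x 50 mm; upright back wall, outer face x = -85, top z = 190 mm; front ramp rising outward at 40 degrees from x = 85, z = 50 to the lip. Walls 8 mm thick. Rubber strips under its front and back edges.
- crock_front_foot (a point): Middle of the crock's front bottom edge (crock frame x = 85, y = 0, z = 0 mm), the edge it rocks on; 22 mm above the worktop. The rubber keeps it from sliding. The ramp is level at 0.70 rad of tilt, the fruit rolls out by about 0.9 to 1.0 rad, and past roughly 1.1 rad the crock overbalances.
- crock_push (a point): Point on the outer face of the crock's back wall, 25 mm below its top edge (crock frame x = -85, y = 0, z = 165 mm). Pushed forward here (8 to 13 N at first, less later) the crock rocks on its front edge; short of overbalancing it leans back on the pusher and comes down as the pusher retreats.
- crock_lip (a point): Middle of the crock's pouring lip (crock frame x = 127, y = 0, z = 85 mm).
- tray: Empty wooden tray, loose, 0.6 kg, on the worktop, 200 (x) x 210 (y) mm outside, walls 10 mm thick, floor 5 mm thick. Origin: centre of its underside. Its low wall (16 mm high) is at its -x side and faces the board; the far wall (+x side, outer face at x = +100 mm) and both side walls are 45 mm high. Squarely against the board, its origin is 210 mm from the board's origin along the board's x.
- mandarin0_center (a point): Centre of an orange mandarin (58 mm across, 52 mm tall, 80 g), a rigid fruit lying on the crock's inner floor.
- mandarin1_center (a point): Centre of an orange mandarin (58 mm across, 52 mm tall, 80 g), a rigid fruit lying on the crock's inner floor.
- mandarin2_center (a point): Centre of an orange mandarin (58 mm across, 52 mm tall, 80 g), a rigid fruit lying on the crock's inner floor.
- spice_jar: Bystander: loose spice jar with red cap and black label, 45 x 45 x 106 mm, on the left. Origin: centre of its underside.
- herb_jar: Bystander: loose herb jar with red cap and green label, 45 x 45 x 106 mm, on the left. Origin: centre of its underside.
- tomato_tin: Bystander: small loose food tin, 57 x 57 x 72 mm, on the left. Origin: centre of its underside.
- mug: Bystander: loose white mug with a red-brown inside, 89 x 120 x 98 mm, on the right, the one nearer the robot. Origin: centre of its underside.
- mandarin0: The same mandarin as a body; its origin is the centre of its underside as built and turns with it as it rolls: aim by its centre point.
- mandarin1: The same mandarin as a body; its origin is the centre of its underside as built and turns with it as it rolls: aim by its centre point.
- mandarin2: The same mandarin as a body; its origin is the centre of its underside as built and turns with it as it rolls: aim by its centre point.
Not all that is in view belongs to the job. What is shaped like the mandarin1 but blue or yellow is not meant.

How it is judged:
By the outcome, as a careful person would: the job done as asked, in the order asked, and still so for the second after the job is handed in, with the robot touching nothing.
It also fails if it takes over 69 s, if anything falls off the work surface, if the arm or the gripper's body presses on something with over 40 N, if the wrist force passes 120 N, or if a joint passes its speed limit or range.

### The arm

A 6-joint arm with a two-finger parallel gripper is mounted at the origin on a cart in front of the work surface, level with it; the furniture and walls round the work are solid. World frame = base frame: x ahead of the robot, y to its left, z up, the work surface at z = 0. Lengths are in m, angles in degrees, forces in N, time in s.
With the tool pointing down it reaches from about 0.4 to 0.825 m from the base axis. Payload 7 kg.
Tool frame: the origin (TCP) lies midway between the tips of the shut fingers; the grasp point (between the pads) lies 19 mm behind it; z points along the fingers, y is the line along which they close (so a half turn about z gives the same grasp; the last joint's range is limited). The gripper opens to 88 mm and grips with 3 to 60 N. Pads are 19 mm wide; open, the fingers measure 130 mm over their backs; the gripper's body (78 mm by 193 mm) begins 47 mm behind the grasp point.
Start: joints at [-58.436, 20.546, 0.682, 0, -70.136, -16.507], TCP at [0.175, -0.652, 0.227] pointing down, gripper open.
Joint ranges: [-176.03, 176.03], [-82.01, 121.73], [-58.28, 71.71], [-173.87, 95.51], [-174.79, -0.11], [-173.66, 173.66]. Speed limits (degrees/s): [136.94, 136.94, 172.46, 180, 180, 180].

### API

Orientations are given as [roll, pitch, yaw] about the fixed x, y, z axes, in that order (R = Rz(yaw) Ry(pitch) Rx(roll)).
In Python, from plant import ctrl gives the robot as it stands. The module is installed in compiled form; this text tells all that it offers.
- The arm moves only by the tool play_rows, never from a script. Its argument "commands" is a list that holds one entry, the list of rows, each a list of 7 numbers: the turn, a rotation vector about the tool's x, y, z in rad, then the shift along the tool's x, y, z in cm, then the finger opening in cm, from 0 to 8.76. In form: [[[ax, ay, az, x, y, z, grip], ...]]. A call has 1 to 8 rows; each row is the pose to reach, as a shift and turn from the pose commanded when the call began, along the tool's axes at that moment; what a row does not reach only later rows make up. A row lasts 1/12 s, in which the tool goes at most 41.7 mm and 7.16 degrees, less where a joint would pass 70% of its speed; a pose out of reach is approached as far as the arm can. A call with a gripper value outside its range is refused whole. The fingers move at their own pace and stop on an object; the grip force is fixed at half the most. Time passes only in rows, so rows that repeat a pose let the fingers close. It gives the time, the measured TCP pose, the force, the opening and the grip force at its end, in the units of the state.
- ctrl.get_obs(): the state, without advancing time (a new reading comes with each control period).
- ctrl.snapshot(name): name is "scene" or "top" or "wrist"; returns a dict with "color" (480x640x3 uint8, red, green, blue), "camera_matrix" (3x3 intrinsics, pixels), "k1" (the pictures are not rectified: a ray, as slopes to the right and down, at radius r is drawn at 1 + k1 r^2 times it, then the intrinsics apply), "origin" and "rotation" of the camera in the world; the wrist camera has in their place "hand_eye" (4x4, takes a point from camera to tool coordinates, whose origin is the TCP and whose axes are the flange's). Camera axes: x right, y down, z forward; pixel columns grow to the right and rows downward; lengths in m; the calibration is good to about 2 mm. A picture is of the moment at which its call begins: read the wrist's pose just before it. There is no depth.
- ctrl.close_job(): hands the job in; it is judged then, once.
Trained networks look in a picture, given as the dict that the camera call returned (one of the last four; its "shot" number tells which), for a name from the list of things; names that differ only in an ending like _2 or _b are one class to them, and where a whole thing is asked for, a point or a joint stands for the part that bears it (a point fixed in the world has none). Each returns a list of dicts, best first, with "conf" (0 to 1); they miss things now and then, are a little off and sometimes report something else, mostly with a low value. They report only what shows in the picture. A call takes as long as a camera call. They do not tell look-alikes from the thing itself.
- ctrl.find_in(picture, name): "bbox" ([left, top, width, height] in pixels, round what is visible of it).
The state is a dict: "clock": time; "joint_pos": joint angles; "qvel": joint speeds; "tau": joint torques, N m; "tool_pos": TCP position; "orientation": TCP orientation; "force": force on the tool from outside, world axes, zero at the start; "moment": the same for the moment, N m; "opening": finger opening in m; "gripper_force": force on a finger pad.
Only numpy, scipy, OpenCV 4.12 (cv2) and the standard library are available. Lean on these libraries where they do the work, as an engineer would, in place of code of your own. Each camera call takes 0.05 s, during which the arm holds its last target. There are 200 camera calls.

## Working session

There is one attempt and no reset: what is moved stays moved. The work goes in short steps, Python scripts to look and compute and a tool call to move; the robot and the scene stay as the last step left them, time stands still between calls to the robot, and variables do not carry over. Pictures are saved under pics/ and viewed, at most 10 in all, crops included, and the job is handed in when it is done.

Besides the shell and the picture viewer there is one more tool, called by a JSON object that holds its "method" and its "body", one argument or row to a line. play_rows: Moves the arm, as the interface text tells. Its arguments: {"type":"object","properties":{"commands":{"type":"array","items":{"type":"array","items":{"type":"array","items":{"type":"number"}}}}},"required":["commands"]}

```bash
mkdir -p pics
cat > h.py <<'E'
import numpy as np, cv2
from scipy.spatial.transform import Rotation as R
from plant import ctrl
def save(s,n): cv2.imwrite(f'pics/{n}.png',cv2.cvtColor(s['color'],cv2.COLOR_RGB2BGR))
def proj(s,P):
    P=np.atleast_2d(P); c=(P-np.array(s['origin']))@np.array(s['rotation'])
    u=c[:,:2]/c[:,2:]; r2=(u**2).sum(1,keepdims=True); u=u*(1+s['k1']*r2)
    K=np.array(s['camera_matrix']); return u*[K[0,0],K[1,1]]+K[:2,2]
def ray(s,px,z):
    K=np.array(s['camera_matrix']); d=(np.array(px,float)-K[:2,2])/[K[0,0],K[1,1]]; u=d.copy()
    for _ in range(30): u=d/(1+s['k1']*(u@u))
    v=np.array(s['rotation'])@np.r_[u,1]; o=np.array(s['origin'])
    return o+v*(z-o[2])/v[2]
def tool(): 
    o=ctrl.get_obs(); return np.array(o['tool_pos']),R.from_euler('xyz',o['orientation'],degrees=True)
E
python3 - <<'E'
from h import *
for n in ['scene','top']:
    s=ctrl.snapshot(n); save(s,n+'1')
    print(n,s['origin'],s['k1'])
    for t in ['board','crock','crock_lip','tray','mandarin0','spice_jar','herb_jar','tomato_tin','mug']:
        print(t,[(np.round(d['bbox']).tolist(),round(d['conf'],2)) for d in ctrl.find_in(s,t)[:4]])
o=ctrl.get_obs();print(o)
E
```

```text
scene [-0.51710197  0.61974909  1.14617645] -0.04454067328842154
board [([324.0, 236.0, 50.0, 60.0], 0.57)]
crock [([340.0, 200.0, 56.0, 90.0], 0.74)]
crock_lip [([341.0, 203.0, 54.0, 84.0], 0.81)]
tray [([261.0, 265.0, 94.0, 74.0], 0.62), ([174.0, 282.0, 22.0, 24.0], 0.48)]
mandarin0 [([329.0, 211.0, 18.0, 17.0], 0.76), ([363.0, 245.0, 20.0, 20.0], 0.72), ([375.0, 236.0, 16.0, 11.0], 0.65), ([280.0, 248.0, 17.0, 18.0], 0.59)]
spice_jar [([173.0, 326.0, 21.0, 34.0], 0.89), ([377.0, 232.0, 7.0, 17.0], 0.49)]
herb_jar [([180.0, 296.0, 18.0, 38.0], 0.59)]
tomato_tin [([174.0, 283.0, 24.0, 24.0], 0.74), ([339.0, 200.0, 60.0, 89.0], 0.35)]
mug []
top [ 0.48757306 -0.00381679  1.40787103] -0.12657019814066583
board [([356.0, 209.0, 84.0, 128.0], 0.67), ([352.0, 246.0, 100.0, 75.0], 0.41)]
crock [([351.0, 252.0, 95.0, 69.0], 0.85), ([141.0, 286.0, 27.0, 18.0], 0.66), ([406.0, 286.0, 22.0, 22.0], 0.48)]
crock_lip [([351.0, 248.0, 99.0, 72.0], 0.94)]
tray [([254.0, 247.0, 81.0, 84.0], 0.97), ([351.0, 250.0, 95.0, 71.0], 0.69), ([373.0, 280.0, 24.0, 25.0], 0.36)]
mandarin0 [([459.0, 320.0, 21.
[... 319 characters left out ...]
.0, 40.0, 35.0], 0.55)]
{'clock': 1.0, 'joint_pos': array([-5.84363067e+01,  2.05448835e+01,  6.82206963e-01,  1.38173285e-04,
       -7.01349817e+01, -1.65047759e+01]), 'qvel': array([-0.04240415,  0.02777713, -0.02188453,  0.08586545,  0.06386356,
        0.01532792]), 'tau': array([-4.57923602e-05, -5.82393909e+01,  2.93305635e+01,  7.00240552e+00,
        1.24526801e-02, -7.66302469e-05]), 'tool_pos': array([ 0.17532881, -0.65181749,  0.22658025]), 'orientation': array([-1.79997718e+02,  5.40687964e-04, -1.64941036e+02]), 'force': array([-0.45646601, -0.326907  ,  0.1541541 ]), 'moment': array([ 0.03918875,  0.01020141, -0.05337161]), 'gripper_force': 0.0, 'opening': 0.08752814868930452}
```

Run:
```python
import cv2
a=cv2.imread('pics/top1.png')[180:360,130:540]
cv2.imwrite('pics/top1c.png',cv2.resize(a,None,fx=1.95,fy=1.95,interpolation=cv2.INTER_CUBIC))
a=cv2.imread('pics/scene1.png')[160:380,150:450]
cv2.imwrite('pics/scene1c.png',cv2.resize(a,None,fx=2.6,fy=2.6,interpolation=cv2.INTER_CUBIC))
```

```text
(no output)
```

View pics/top1c.png

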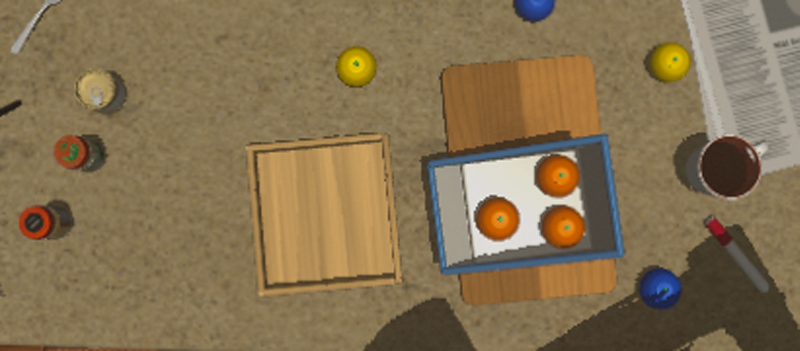

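View pics/scene1c.png

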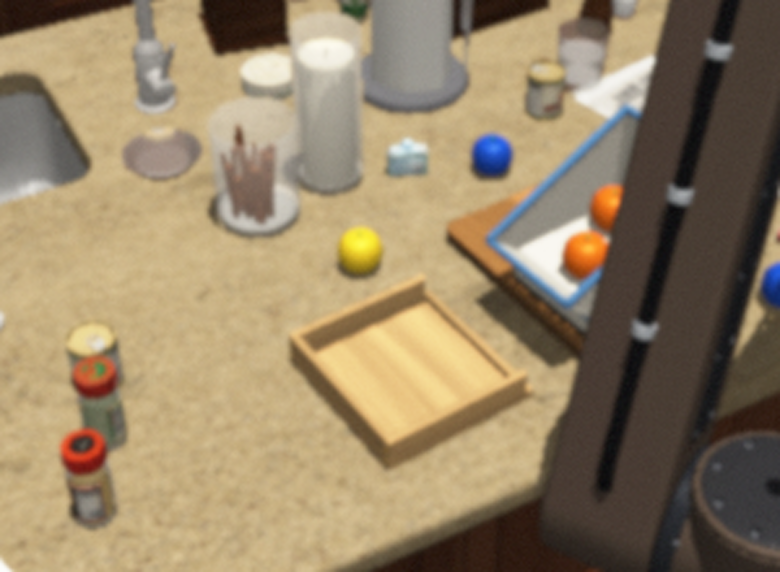

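The top view looks down with world +y to the left and +x up. The tray (crop 250–400, 135–295) sits left of the board (440–615, 56–304), its low wall facing the board. The crock on the board holds three orange mandarins. The scene view agrees: jars and tin at left, blue and yellow balls are decoys. Next I'll fit poses.

```bash
cat >> h.py <<'E'
from scipy.optimize import least_squares
def fr(p): # x,y,yaw
    c,s_=np.cos(p[2]),np.sin(p[2]); return np.array([[c,-s_,0],[s_,c,0],[0,0,1]])
def place(p,L,z0=0): return np.array(L)@fr(p).T+[p[0],p[1],z0]
BOARD=np.array([[.11,.17,.022],[-.11,.17,.022],[-.11,-.17,.022],[.11,-.17,.022]])
TRAY=np.array([[.1,.105,.045],[-.09,.105,.045],[-.09,-.105,.045],[.1,-.105,.045]])
CROCK=np.array([[-.085,.075,.19],[.127,.075,.085],[.127,-.075,.085],[-.085,-.075,.19]])
def fit(s,L,px,z0,p0):
    r=least_squares(lambda p:(proj(s,place(p,L,z0))-px).ravel(),p0); return r.x,np.abs(r.fun).max()
E
python3 - <<'E'
from h import *
s=ctrl.snapshot('top')
f=lambda a:np.array(a)/1.95+[130,180]
# corner order: +x+y.. board +x -> image left, +y -> world -x -> image down
b=f([[462,304],[616,292],[594,56],[442,66]])
t=f([[259,294],[400,283],[388,134],[248,145]])
c=f([[623,256],[443,273],[430,163],[607,135]])
out={}
for n,L,px,z0 in [('board',BOARD,b,0),('tray',TRAY,t,0),('crock',CROCK,c,.022)]:
    p,e=fit(s,L,px,z0,[.45,-.1,1.6]) ; out[n]=(p,L,z0); print(n,np.round(p,4),np.degrees(p[2]),e, np.round(proj(s,place(p,L,z0))-px,1).tolist())
im=cv2.cvtColor(s['color'],cv2.COLOR_RGB2BGR)[195:345,250:460]; k=3.8
im=cv2.resize(im,None,fx=k,fy=k,interpolation=cv2.INTER_CUBIC)
for n,(p,L,z0) in out.items():
    q=((proj(s,place(p,L,z0))+.5-[250,195])*k).round().astype(int)
    cv2.polylines(im,[q],True,(0,255,0),1)
cv2.imwrite('pics/fit1.png',im)
E
```

```text
Traceback (most recent call last):
  File "h.py", line 24, in fit
    r=least_squares(lambda p:(proj(s,place(p,L,z0))-px).ravel(),p0); return r.x,np.abs(r.fun).max()
  File "h.py", line 24, in <lambda>
    r=least_squares(lambda p:(proj(s,place(p,L,z0))-px).ravel(),p0); return r.x,np.abs(r.fun).max()
                              ~~~~^^^^^^^^^^^^^^^^^
  File "h.py", line 7, in proj
    u=c[:,:2]/c[:,2:]; r2=(u**2).sum(1,keepdims=True); u=u*(1+s['k1']*r2)
      ~^^^^^^
IndexError: too many indices for array: array is 1-dimensional, but 2 were indexed
```

```bash
python3 -c "
from h import *
s=ctrl.snapshot('top');print(s['rotation'],s['camera_matrix'])
s=ctrl.snapshot('wrist');print(s['hand_eye'])"
```

```text
[-1.74023788e+02 -1.18141895e-01 -8.89998563e+01] [[505.13442296   0.         324.56691809]
 [  0.         505.13442296 241.55883749]
 [  0.           0.           1.        ]]
[[-5.26522390e-04 -9.64365661e-01 -2.64572475e-01  7.11066247e-02]
 [ 9.99999433e-01 -7.52625028e-04  7.53228926e-04 -3.18939506e-04]
 [-9.25511978e-04 -2.64571929e-01  9.64365511e-01 -1.59443081e-01]
 [ 0.00000000e+00  0.00000000e+00  0.00000000e+00  1.00000000e+00]]
```

```bash
sed -i "s/np.array(s\['rotation'\])/rot(s)/; s/^def save/def rot(s): return R.from_euler('xyz',s['rotation'],degrees=True).as_matrix() if np.ndim(s['rotation'])==1 else s['rotation']\ndef save/" h.py
python3 - <<'E'
from h import *
s=ctrl.snapshot('top')
f=lambda a:np.array(a)/1.95+[130,180]
b=f([[462,304],[616,292],[594,56],[442,66]])
t=f([[259,294],[400,283],[388,134],[248,145]])
c=f([[623,256],[443,273],[430,163],[607,135]])
out={}
for n,L,px,z0 in [('board',BOARD,b,0),('tray',TRAY,t,0),('crock',CROCK,c,.022)]:
    p,e=fit(s,L,px,z0,[.45,-.1,1.6]) ; out[n]=(p,L,z0); print(n,np.round(p,4),np.degrees(p[2]),e, np.round(proj(s,place(p,L,z0))-px,1).tolist())
im=cv2.cvtColor(s['color'],cv2.COLOR_RGB2BGR)[195:345,250:460]; k=3.8
im=cv2.resize(im,None,fx=k,fy=k,interpolation=cv2.INTER_CUBIC)
for n,(p,L,z0) in out.items():
    q=((proj(s,place(p,L,z0))+.5-[250,195])*k).round().astype(int)
    cv2.polylines(im,[q],True,(0,255,0),1)
cv2.imwrite('pics/fit1.png',im)
E
```

```text
board [ 0.5537 -0.2168  1.6618] 95.21371914807558 0.8723513144394417 [[-0.4, 0.9], [0.3, 0.4], [0.2, -0.9], [-0.0, -0.5]]
tray [0.4996 0.0656 1.6689] 95.62373733491825 0.9889581942174459 [[0.8, 0.7], [-0.8, 0.8], [-1.0, -0.7], [1.0, -0.8]]
crock [ 0.5135 -0.2084  1.7075] 97.83326954321868 1.033030585390577 [[-0.2, 0.4], [0.7, 0.7], [0.1, -1.0], [-0.6, -0.1]]
```

View pics/fit1.png

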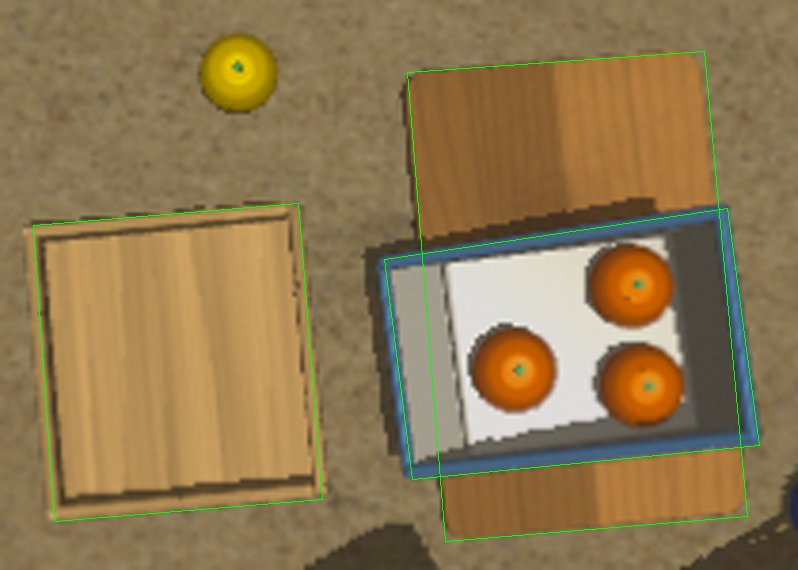

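```bash
sed -i 's/-\.09,/-.1,/g' h.py
python3 - <<'E'
from h import *
s=ctrl.snapshot('top')
f=lambda a:np.array(a)/3.8+[250,195]-.5
b=f([[444,540],[745,515],[705,53],[407,73]])
t=f([[53,521],[325,498],[298,202],[23,229]])
c=f([[760,444],[410,479],[380,259],[725,209]])
P={}
for n,L,px,z0 in [('board',BOARD,b,0),('tray',TRAY,t,0),('crock',CROCK,c,.022)]:
    p,e=fit(s,L,px,z0,[.45,-.1,1.6]);P[n]=p; print(n,np.round(p,4),np.degrees(p[2]),e, np.round(proj(s,place(p,L,z0))-px,1).tolist())
B=P['board']
for n in['tray','crock']:
    print(n,'in board',(P[n]-B)[:2]@fr(B)[:2,:2])
lip=place(P['crock'],[[.127,0,.085],[.085,0,0],[-.085,0,.165]],.022);print('lip,foot,push',lip,'in board',((lip-[*B[:2],0])@fr(B)))
print('far wall mid (95mm)',place(P['tray'],[[.095,0,0]]))
E
```

```text
board [ 0.5532 -0.2164  1.6588] 95.04220375903026 0.4444114654304485 [[-0.2, 0.2], [0.3, 0.4], [-0.2, -0.3], [0.0, -0.3]]
tray [0.4987 0.072  1.6853] 96.56300126911741 1.532960268463171 [[-1.5, 0.7], [1.2, -0.3], [0.7, -0.2], [-0.4, -0.2]]
crock [ 0.5136 -0.2073  1.7106] 98.00732515730225 0.6521193153728859 [[-0.6, 0.2], [0.1, 0.2], [0.7, 0.0], [-0.2, -0.5]]
tray in board [0.29208584 0.02902256]
crock in board [0.01255995 0.0387296 ]
lip,foot,push [[ 0.49586258 -0.08151956  0.107     ]
 [ 0.50171316 -0.12311007  0.022     ]
 [ 0.52539411 -0.29145262  0.187     ]] in board [[ 0.13938992  0.04529906  0.107     ]
 [ 0.09744615  0.04312648  0.022     ]
 [-0.07232625  0.03433272  0.187     ]]
far wall mid (95mm) [[0.48779764 0.16639344 0.        ]]
```

```bash
cat >> h.py <<'E'
def to(pos,yaw):
    p,r=tool(); d=r.inv().apply(np.array(pos)-p)*100
    v=(r.inv()*R.from_euler('xyz',[180,0,yaw],degrees=True)).as_rotvec()
    print(np.round(np.r_[v,d],3).tolist())
E
python3 - <<'E'
from h import *
to([.38,-.35,.35],-174); to([.488,.10,.30],-174); to([.488,.166,.30],-174)
E
```

```text
[-0.0, -0.0, 0.158, -27.607, 23.829, -12.342]
[-0.0, -0.0, 0.158, -49.725, 64.479, -7.345]
[-0.0, -0.0, 0.158, -51.44, 70.853, -7.345]
```

{"method": "play_rows", "body": {
  "commands": [
    [[0,0,0,-3,2.5,-3,8.7],[0,0,0,-6,5,-5,8.7],[0,0,0,-9,7,-7,8.7],[0,0,0,-12,9.5,-9,8.7],[0,0,0,-15,12,-10,8.7],[0,0,0,-18,14.5,-10,8.7],[0,0,0,-21,17,-10,8.7],[0,0,0,-23,19,-10,8.7]]
  ]
}}

```text
clock: 1.92
tool_pos: [0.3495, -0.4065, 0.3273]
orientation: [-179.9, 0.1, -164.9]
force: [0.4, -0.1, -0.5]
opening: 0.087
gripper_force: 0.0
```

{"method": "play_rows", "body": {
  "commands": [
    [[0,0,0,-1.8,3,0.2,8.7],[0,0,0,-3.5,6,0.4,8.7],[0,0,0,-5.3,9,0.5,8.7],[0,0,0,-7,12,0.7,8.7],[0,0,0,-8.8,15,0.9,8.7],[0,0,0,-10.6,18,1,8.7],[0,0,0,-12.4,21,1.2,8.7],[0,0,0,-13.5,22.8,1.3,8.7]]
  ]
}}

```text
clock: 2.58
tool_pos: [0.4195, -0.1509, 0.3138]
orientation: [180.0, 0.1, -164.9]
force: [0.6, -0.9, 0.4]
opening: 0.0872
gripper_force: 0.0
```

{"method": "play_rows", "body": {
  "commands": [
    [[0,0,0.05,-1.8,3,0.2,8.7],[0,0,0.1,-3.5,6,0.4,8.7],[0,0,0.158,-5.3,9,0.5,8.7],[0,0,0.158,-7,12,0.7,8.7],[0,0,0.158,-8.8,15,0.9,8.7],[0,0,0.158,-10.6,18,1,8.7],[0,0,0.158,-12.4,21,1.2,8.7],[0,0,0.158,-13.5,22.8,1.3,8.7]]
  ]
}}

```text
clock: 3.25
tool_pos: [0.4908, 0.1048, 0.3004]
orientation: [180.0, 0.0, -173.9]
force: [0.6, 0.1, 0.2]
opening: 0.0871
gripper_force: 0.0
```

```bash
cat >> h.py <<'E'
def wrist():
    p,r=tool(); s=ctrl.snapshot('wrist'); H=np.array(s['hand_eye'])
    s['rotation']=r.as_matrix()@H[:3,:3]; s['origin']=p+r.apply(H[:3,3]); return s
E
python3 - <<'E'
from h import *
print(tool()[0],ctrl.get_obs()['orientation'],ctrl.get_obs()['clock'])
s=wrist(); P=place([.4987,.072,1.675],TRAY); q=proj(s,P); print(q)
im=cv2.cvtColor(s['color'],cv2.COLOR_RGB2BGR)
cv2.polylines(im,[q.round().astype(int)],True,(0,255,0),1); cv2.imwrite('pics/w1.png',im)
E
```

```text
[0.49081295 0.10475676 0.30041284] [ 1.79980542e+02  2.08959120e-02 -1.73917359e+02] 3.25
[[387.697161    77.42243256]
 [167.20947485  76.8551262 ]
 [185.46709283 291.34749849]
 [378.187493   291.44562554]]
```

View pics/w1.png

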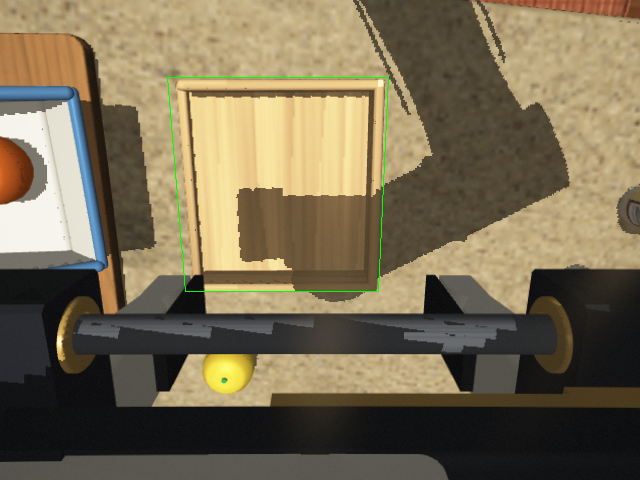

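Wrist view: tray corners near (179,82), (385,80), (379,289) and about (190,291). The crock lip's outer corners are near (77,88) and (105,268). The board's +x edge runs down the left at about x = 97–118.

Run:
```python
from h import *
s=wrist()
px=np.array([[379,289],[190,291],[179,82],[385,80]],float)[[3,2,1,0]]  # +x+y (y+ = world -x = image up)
for zl in (.016,.045):
    L=np.array([[.1,.105,.045],[-.1,.105,zl],[-.1,-.105,zl],[.1,-.105,.045]])
    p,e=fit(s,L,px,0,[.5,.07,1.67]); print(zl,np.round(p,4),np.degrees(p[2]),np.round(proj(s,place(p,L))-px,1).tolist())
g=cv2.cvtColor(s['color'],cv2.COLOR_RGB2GRAY)
print('board edge pts',[ray(s,q,.022)[:2].round(4).tolist() for q in [(97,70),(118,300)]])
print('predicted board corner',proj(s,place([.5532,-.2164,1.6588],BOARD[[0,3]])))
print('lip corners',[ray(s,q,.107)[:2].round(4).tolist() for q in [(77,88),(105,268)]])
for v in (55,65,75,285,300): print(v,s['color'][v,80:130:2].sum(1).tolist())
```

```text
0.016 [0.5027 0.0735 1.6881] 96.72019812147386 [[0.6, -0.4], [-3.8, 1.9], [3.8, -6.4], [-0.2, 4.4]]
0.045 [0.5009 0.0775 1.6784] 96.16453127055561 [[6.4, -0.9], [-8.1, -2.8], [-0.8, 2.4], [2.9, 4.0]]
board edge pts [[0.4059, -0.11], [0.6428, -0.0938]]
predicted board corner [[ 82.98031915  32.20606227]
 [120.28481959 356.63305357]]
lip corners [[0.4237, -0.0851], [0.5706, -0.0671]]
55 [402, 231, 91, 64, 76, 69, 171, 459, 470, 476, 477, 474, 451, 426, 419, 420, 433, 465, 483, 463, 442, 446, 453, 451, 456]
65 [425, 377, 166, 83, 80, 72, 87, 211, 417, 526, 520, 500, 498, 504, 518, 527, 534, 518, 505, 489, 487, 504, 513, 518, 518]
75 [421, 413, 317, 111, 87, 80, 64, 149, 382, 525, 525, 519, 485, 447, 438, 431, 445, 452, 474, 475, 487, 487, 496, 495, 504]
285 [43, 40, 48, 43, 41, 44, 36, 35, 48, 51, 403, 413, 412, 405, 395, 380, 295, 102, 78, 75, 76, 210, 513, 502, 498]
300 [158, 154, 162, 152, 155, 154, 156, 80, 52, 49, 41, 385, 405, 417, 414, 421, 424, 297, 88, 85, 71, 90, 213, 498, 505]
```

Run:
```python
from h import *
s=wrist()
P=[ray(s,q,.022)[:2] for q in [(82.5,65),(84.5,75),(112,285),(114.5,300)]]; print(np.round(P,4)); d=P[3]-P[0]; print(np.degrees(np.arctan2(d[1],d[0])))
a=cv2.cvtColor(s['color'],cv2.COLOR_RGB2BGR)[60:310,70:400]
cv2.imwrite('pics/w1c.png',cv2.resize(a,None,fx=2.4,fy=2.4,interpolation=cv2.INTER_CUBIC))
```

```text
[[ 0.4022 -0.1257]
 [ 0.411  -0.1241]
 [ 0.6249 -0.102 ]
 [ 0.6424 -0.0996]]
6.201278552671607
```

View pics/w1c.png

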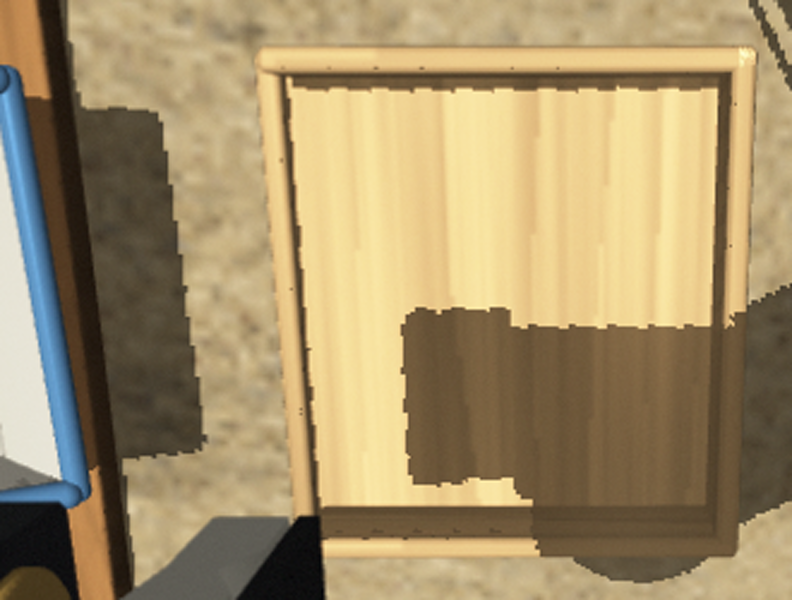

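Refined corners (crop): (258,50), (753,48), (736,556), (301,554).

Run:
```python
from h import *
s=wrist()
px=np.array([[753,48],[258,50],[301,554],[736,556]])/2.4+[70,60]-.3
for zl in (.016,.045):
    L=np.array([[.1,.105,.045],[-.1,.105,zl],[-.1,-.105,zl],[.1,-.105,.045]])
    p,e=fit(s,L,px,0,[.5,.07,1.67]); print(zl,np.round(p,4),np.degrees(p[2]),np.round(proj(s,place(p,L))-px,1).tolist())
    print(place(p,[[.095,0,.045]]))
```

```text
0.016 [0.5013 0.0696 1.6908] 96.87624724574327 [[1.3, -0.3], [-2.4, 3.7], [-1.3, -5.7], [2.3, 1.8]]
[[0.48991148 0.1639291  0.045     ]]
0.045 [0.4994 0.0737 1.6815] 96.3406998441732 [[7.2, -0.9], [-6.8, -1.0], [-5.9, 3.0], [5.5, 1.4]]
[[0.48892696 0.1681437  0.045     ]]
```

Run:
```python
from h import *
to([.490,.165,.09],-173.5); to([.490,.165,.013],-173.5)
```

```text
[-0.0, -0.001, -0.007, -0.654, 6.236, 21.032]
[-0.0, -0.001, -0.007, -0.658, 6.239, 28.732]
```

{"method": "play_rows", "body": {
  "commands": [
    [[0,0,0,-0.5,3,2.5,8.7],[0,0,0,-0.65,6.2,5,8.7],[0,0,0,-0.65,6.2,9,8.7],[0,0,0,-0.65,6.2,13,8.7],[0,0,0,-0.65,6.2,17,8.7],[0,0,0,-0.65,6.2,20,8.7],[0,0,0,-0.65,6.2,21,8.7],[0,0,0,-0.65,6.2,21,8.7]]
  ]
}}

```text
clock: 4.12
tool_pos: [0.4891, 0.1624, 0.0887]
orientation: [-179.9, -0.2, -174.1]
force: [-0.2, -0.4, 0.8]
opening: 0.0865
gripper_force: 0.0
```

{"method": "play_rows", "body": {
  "commands": [
    [[0,0,0,0,0,2,8.7],[0,0,0,0,0,4,8.7],[0,0,0,0,0,6,8.7],[0,0,0,0,0,7,8.7],[0,0,0,0,0,7.6,8.7],[0,0,0,0,0,7.6,6],[0,0,0,0,0,7.6,3.5],[0,0,0,0,0,7.6,2]]
  ]
}}

```text
clock: 4.78
tool_pos: [0.4912, 0.1648, 0.0159]
orientation: [179.9, 0.1, -174.0]
force: [0.1, 0.6, 0.1]
opening: 0.0722
gripper_force: 0.0
```

{"method": "play_rows", "body": {
  "commands": [
    [[0,0,0,0,0,0,1.5],[0,0,0,0,0,0,0.5],[0,0,0,0,0,0,0.3],[0,0,0,0,0,0,0.3],[0,0,0,0,0,0,0.3]]
  ]
}}

```text
clock: 5.2
tool_pos: [0.4904, 0.1643, 0.0147]
orientation: [180.0, 0.0, -174.0]
force: [0.2, -0.8, -0.7]
opening: 0.0394
gripper_force: 0.0
```

Run:
```python
from h import *
print(tool()[0],ctrl.get_obs()['orientation'])
s=ctrl.snapshot('top')
im=cv2.cvtColor(s['color'],cv2.COLOR_RGB2BGR)[195:345,250:460]; k=3.8
cv2.imwrite('pics/t2.png',cv2.resize(im,None,fx=k,fy=k,interpolation=cv2.INTER_CUBIC))
```

```text
[0.49035877 0.16429202 0.01471352] [ 1.79994712e+02  8.92239251e-03 -1.73992899e+02]
```

{"method": "play_rows", "body": {
  "commands": [
    [[0,0,0,0,0,0,0.3],[0,0,0,0,0,0,0.3],[0,0,0,0,0,0,0.3],[0,0,0,0,0,0,0.3],[0,0,0,0,0,0,0.3],[0,0,0,0,0,0,0.3],[0,0,0,0,0,0,0.3]]
  ]
}}

```text
clock: 5.83
tool_pos: [0.4904, 0.1643, 0.0145]
orientation: [180.0, 0.0, -174.0]
force: [0.1, 0.3, -0.5]
opening: 0.0098
gripper_force: 30.0
```

Run:
```python
from h import *
o=ctrl.get_obs();print(tool()[0],o['orientation'],o['opening'],o['gripper_force'])
```

```text
[0.49037086 0.16433081 0.01452304] [ 1.79998525e+02  5.07219208e-03 -1.73984163e+02] 0.00978762796985995 29.99907374382019
```

{"method": "play_rows", "body": {
  "commands": [
    [[0,0,0,0.1,-0.6,0,0.3],[0,0,0.003,0.3,-1.6,0,0.3],[0,0,0.005,0.6,-2.8,0,0.3],[0,0,0.009,0.9,-4,0,0.3],[0,0,0.009,1.2,-5.2,0,0.3],[0,0,0.009,1.5,-6.4,0,0.3],[0,0,0.009,1.7,-7.1,0,0.3],[0,0,0.009,1.7,-7.1,0,0.3]]
  ]
}}

```text
clock: 6.5
tool_pos: [0.4799, 0.0895, 0.0145]
orientation: [-180.0, -0.1, -174.6]
force: [-1.3, -1.6, -2.0]
opening: 0.0097
gripper_force: 30.0
```

Run:
```python
from h import *
o=ctrl.get_obs();print(tool()[0],o['orientation'],o['opening'],o['gripper_force'],o['force'])
s=ctrl.snapshot('top')
im=cv2.cvtColor(s['color'],cv2.COLOR_RGB2BGR)[195:345,250:460]; k=3.8
cv2.imwrite('pics/t2.png',cv2.resize(im,None,fx=k,fy=k,interpolation=cv2.INTER_CUBIC))
```

```text
[0.47991108 0.08954087 0.0145086 ] [-1.79956360e+02 -7.08054606e-02 -1.74617271e+02] 0.009747592569279854 29.99738574028015 [-1.27824862 -1.59370823 -2.03617552]
```

View pics/t2.png

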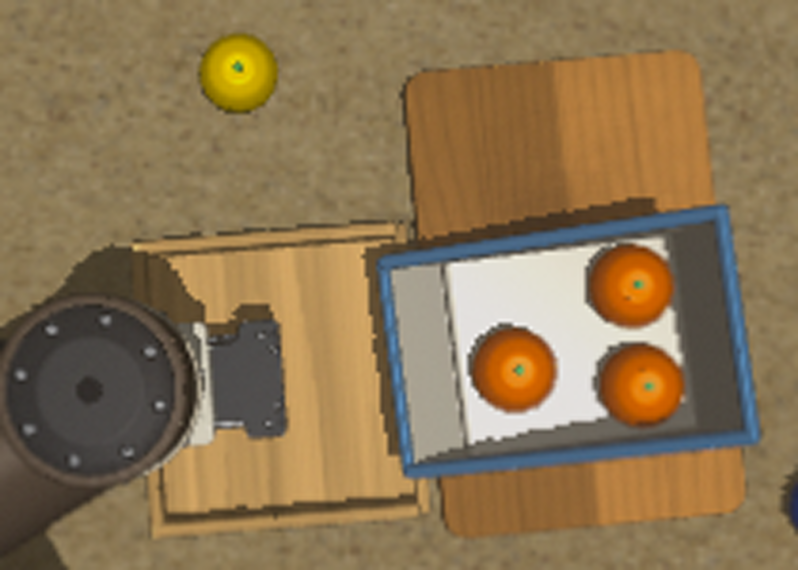

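Tray is about 7 mm short of the board (tray edge x≈408–430, board edge x≈418–438) and near parallel. Compute the lateral error.

Run:
```python
from h import *
s=ctrl.snapshot('top')
f=lambda u,v,z: ray(s,np.array([u,v])/3.8+[250,195]-.5,z)
a,b=f(397,223,.045),f(424,512,.045); a2,b2=f(134,243,.045),f(152,536,.045)
c,d=f(380,259,.107),f(409,478,.107); e1,e2=f(378,259,.107),f(726,208,.212)
print('tray front corners',a,b,np.linalg.norm(b-a),'back',a2,b2,np.linalg.norm(b2-a2))
print('yaw tray', np.degrees(np.arctan2(*((a2+b2-a-b)[[1,0]]))),'yaw sides',[np.degrees(np.arctan2(*(q[[1,0]]))) for q in (a2-a,b2-b)])
print('lip',c,d,np.linalg.norm(c-d))
u=np.array([np.cos(np.radians(5.3)),np.sin(np.radians(5.3))])
print('lat tray front',((a+b)/2)[:2]@u,'back',((a2+b2)/2)[:2]@u,'lip',((c+d)/2)[:2]@u)
bb=[f(*q,.022)[:2] for q in [(408,90),(413,170),(418,228),(441,515)]]
dd=bb[-1]-bb[0];print('board edge',np.round(bb,4),np.degrees(np.arctan2(dd[1],dd[0]))+180)
```

```text
tray front corners [ 0.60003135 -0.08430802  0.045     ] [ 0.39607047 -0.10596936  0.045     ] 0.20510791689576963 back [0.58243656 0.10272993 0.045     ] [0.37595973 0.08520054 0.045     ] 0.2072195904025355
yaw tray 95.69330557619291 yaw sides [np.float64(95.3740413227652), np.float64(96.00532646106275)]
lip [ 0.57019817 -0.06938757  0.107     ] [ 0.42284739 -0.09091891  0.107     ] 0.14891558379002331
lat tray front 0.4871335761638458 back 0.48582905177868996 lip 0.48699618885124907
board edge [[ 0.6995 -0.0926]
 [ 0.6408 -0.0969]
 [ 0.5986 -0.1009]
 [ 0.3926 -0.1199]] 5.084113792757535
```

{"method": "play_rows", "body": {
  "commands": [
    [[0,0,0,0,-0.2,0,0.3],[0,0,0,0,-0.4,0,0.3],[0,0,0,0,-0.5,0,0.3],[0,0,0,0,-0.6,0,0.3],[0,0,0,0,-0.6,0,0.3]]
  ]
}}

```text
clock: 7.02
tool_pos: [0.4816, 0.0861, 0.0145]
orientation: [180.0, 0.0, -174.5]
force: [-0.1, 0.4, -3.2]
opening: 0.0096
gripper_force: 30.0
```

{"method": "play_rows", "body": {
  "commands": [
    [[0,0,0,0,-0.1,0,0.3],[0,0,0,0,-0.2,0,0.3],[0,0,0,0,-0.2,0,0.3]]
  ]
}}

```text
clock: 7.27
tool_pos: [0.4816, 0.0838, 0.0145]
orientation: [-180.0, -0.0, -174.5]
force: [-0.0, 0.9, -3.1]
opening: 0.0096
gripper_force: 30.0
```

{"method": "play_rows", "body": {
  "commands": [
    [[0,0,0,0,-0.1,0,0.3],[0,0,0,0,-0.2,0,0.3],[0,0,0,0,-0.2,0,0.3]]
  ]
}}

```text
clock: 7.52
tool_pos: [0.4816, 0.0826, 0.0146]
orientation: [179.9, 0.0, -174.5]
force: [-3.8, 8.7, -1.4]
opening: 0.0098
gripper_force: 30.0
```

{"method": "play_rows", "body": {
  "commands": [
    [[0,0,0,0,0,0,2.6],[0,0,0,0,0,0,2.6],[0,0,0,0,0,0,2.6],[0,0,0,0,0,0,2.6],[0,0,0,0,-0.3,0,2.6],[0,0,0,0,-0.6,0,2.6],[0,0,0,0,-0.6,0,2.6]]
  ]
}}

```text
clock: 8.1
tool_pos: [0.4823, 0.0753, 0.0145]
orientation: [-180.0, -0.0, -174.5]
force: [-0.3, 0.1, -0.9]
opening: 0.0257
gripper_force: 0.0
```

{"method": "play_rows", "body": {
  "commands": [
    [[0,0,0,0,-0.1,0,2.6],[0,0,0,0,-0.2,0,2.6],[0,0,0,0,-0.2,0,2.6]]
  ]
}}

```text
clock: 8.35
tool_pos: [0.4826, 0.0746, 0.0146]
orientation: [179.9, 0.0, -174.5]
force: [-3.0, 6.8, 0.7]
opening: 0.0261
gripper_force: 3.2
```

Run:
```python
from h import *
o=ctrl.get_obs();print(o['tool_pos'],o['orientation'],o['opening'],o['force'],o['moment'])
```

```text
[0.48256071 0.07462709 0.01458066] [ 1.79934926e+02  2.48153644e-02 -1.74526512e+02] 0.026101012030992438 [-2.96171316  6.77402696  0.69727341] [2.09602874e+00 1.07922213e+00 1.07804603e-03]
```

{"method": "play_rows", "body": {
  "commands": [
    [[0,0,0,0,-0.2,0,2.6],[0,0,0,0,-0.3,0,2.6],[0,0,0,0,-0.3,0,2.6]]
  ]
}}

```text
clock: 8.6
tool_pos: [0.4825, 0.0742, 0.0145]
orientation: [179.8, 0.1, -174.5]
force: [-12.5, 26.6, 1.9]
opening: 0.0261
gripper_force: 13.5
```

{"method": "play_rows", "body": {
  "commands": [
    [[0,0,0,0,0.5,0,4],[0,0,0,0,1.0,0,4],[0,0,0,0,1.0,-1,4],[0,0,0,0,1.0,-4,4],[0,0,0,0,1.0,-8,4],[0,0,0,0,2,-12,4],[0,0,0,0,4,-16,4],[0,0,0,0,4,-19,4]]
  ]
}}

```text
clock: 9.27
tool_pos: [0.4794, 0.112, 0.2076]
orientation: [180.0, 0.1, -174.5]
force: [0.5, 0.8, 0.1]
opening: 0.0397
gripper_force: 0.0
```

{"method": "play_rows", "body": {
  "commands": [
    [[0,0,0,0,3,-2,2],[0,0,0,0,6,-4,0],[0,0,0,0,9,-6,0],[0,0,0,0,9,-8,0],[0,0,0,0,9,-8,0]]
  ]
}}

```text
clock: 9.68
tool_pos: [0.4718, 0.2023, 0.2886]
orientation: [179.9, 0.3, -174.4]
force: [0.6, 0.3, 0.1]
opening: 0.0124
gripper_force: 0.0
```

Run:
```python
from h import *
o=ctrl.get_obs();print(o['tool_pos'],o['orientation'],o['opening'],o['force'])
s=ctrl.snapshot('top')
im=cv2.cvtColor(s['color'],cv2.COLOR_RGB2BGR)[195:345,250:460]; k=3.8
cv2.imwrite('pics/t3.png',cv2.resize(im,None,fx=k,fy=k,interpolation=cv2.INTER_CUBIC))
```

```text
[0.47183964 0.20232138 0.28858628] [ 179.87536977    0.30810846 -174.37857269] 0.012383525681789522 [0.63314177 0.30120105 0.11855871]
```

View pics/t3.png

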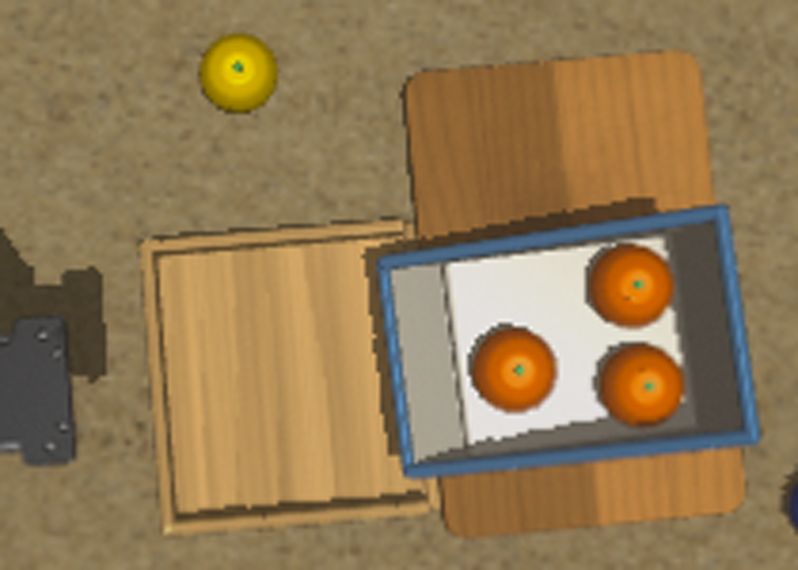

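Run:
```python
from h import *
s=ctrl.snapshot('top')
f=lambda u,v,z: ray(s,np.array([u,v])/3.8+[250,195]-.5,z)
a,b=f(404,219,.045),f(434,509,.045); a2,b2=f(141,241,.045),f(166,533,.045)
c,d=f(379,258,.107),f(409,478,.107)
u=np.array([np.cos(np.radians(5.2)),np.sin(np.radians(5.2))])
print('back edge yaw',np.degrees(np.arctan2(*((a2-b2)[[1,0]]))),[np.degrees(np.arctan2(*(q[[1,0]]))) for q in (a2-a,b2-b)])
print('lat tray front',((a+b)/2)[:2]@u,'back',((a2+b2)/2)[:2]@u,'lip',((c+d)/2)[:2]@u)
for q in [[.46,-.31,.40],[.527,-.36,.40],[.527,-.36,.187]]: to(q,99-0)
```

```text
back edge yaw 6.212014252403472 [np.float64(95.807309602982), np.float64(96.06361446885937)]
lat tray front 0.48939872344642943 back 0.4869746560229435 lip 0.48757874265029627
[0.001, 0.0, 1.51, 5.935, -50.719, -11.541]
[0.001, 0.0, 1.51, -0.254, -56.339, -11.539]
[0.001, 0.0, 1.51, -0.235, -56.353, 9.761]
```

Run:
```python
from h import *
s=ctrl.snapshot('top'); print('mug',ray(s,(503,265.6),.098),'blue',ray(s,(468,328),.03))
o=ctrl.get_obs();print(np.round(o['joint_pos'],1))
to([.44,-.02,.38],-173);to([.527,-.34,.38],97.7)
```

```text
mug [ 0.56924175 -0.47622271  0.098     ] blue [ 0.40115135 -0.4004341   0.03      ]
[  45.1    3.   -14.3   -0.   -72.8 -129.6]
[-0.0, -0.0, -0.027, 5.103, -21.618, -9.583]
[-0.001, -0.0, 1.532, -0.502, -54.302, -9.58]
```

{"method": "play_rows", "body": {
  "commands": [
    [[0,0,0.09,0.6,-2.6,-2,0],[0,0,0.18,1.3,-5.4,-4,0],[0,0,0.27,1.9,-8.1,-6,0],[0,0,0.36,2.5,-10.8,-8,0],[0,0,0.45,3.2,-13.5,-9,0],[0,0,0.54,3.8,-16.2,-9.6,0],[0,0,0.63,4.5,-18.9,-9.6,0],[0,0,0.72,5.1,-21.6,-9.6,0]]
  ]
}}

```text
clock: 10.5
tool_pos: [0.4394, -0.0214, 0.3801]
orientation: [-180.0, -0.0, 143.9]
force: [0.8, -0.3, -1.0]
opening: 0.0007
gripper_force: 0.0
```

{"method": "play_rows", "body": {
  "commands": [
    [[0,0,0.1,-2.9,-2.3,0,0],[0,0,0.2,-5.8,-4.7,0,0],[0,0,0.3,-8.6,-7,0,0],[0,0,0.4,-11.5,-9.4,0,0],[0,0,0.51,-14.4,-11.7,0,0],[0,0,0.61,-17.3,-14.1,0,0],[0,0,0.71,-20.2,-16.4,0,0],[0,0,0.812,-23,-18.8,0,0]]
  ]
}}

```text
clock: 11.17
tool_pos: [0.5164, -0.309, 0.379]
orientation: [-179.9, -0.1, 97.4]
force: [1.1, 1.6, -0.3]
opening: 0.0002
gripper_force: 0.0
```

Run:
```python
from h import *
o=ctrl.get_obs();print(np.round(o['joint_pos'],1),o['orientation'],o['opening'])
to([.530,-.33,.25],97.7);to([.530,-.33,.187],97.7)
```

```text
[ -12.3   10.4    6.3   -0.   -86.  -160.3] [-1.79885609e+02 -5.49585949e-02  9.73553649e+01] 0.0001825305508423639
[-0.002, -0.001, -0.006, -2.271, 1.102, 12.896]
[-0.002, -0.001, -0.006, -2.277, 1.114, 19.196]
```

{"method": "play_rows", "body": {
  "commands": [
    [[0,0,-0.12,-1,0.3,1,0],[0,0,-0.24,-2,0.6,2,0],[0,0,-0.36,-3,0.9,3,0],[0,0,-0.48,-3.8,1.1,4,0],[0,0,-0.6,-3.8,1.1,5,0],[0,0,-0.72,-3.8,1.1,6,0],[0,0,-0.84,-3.8,1.1,6,0],[0,0,-0.96,-3.8,1.1,6,0]]
  ]
}}

```text
clock: 11.83
tool_pos: [0.5317, -0.3431, 0.318]
orientation: [-180.0, -0.2, 153.0]
force: [-0.2, -0.1, 0.3]
opening: 0.0003
gripper_force: 0.0
```

{"method": "play_rows", "body": {
  "commands": [
    [[0,0,-0.12,0,0,0,0],[0,0,-0.24,0,0,0,0],[0,0,-0.36,0,0,0,0],[0,0,-0.48,0,0,0,0],[0,0,-0.6,0,0,0,0],[0,0,-0.72,0,0,0,0],[0,0,-0.84,0,0,0,0],[0,0,-0.96,0,0,0,0]]
  ]
}}

```text
clock: 12.5
tool_pos: [0.532, -0.3431, 0.319]
orientation: [179.9, -0.1, -152.0]
force: [0.1, 0.5, 0.3]
opening: 0.0003
gripper_force: 0.0
```

{"method": "play_rows", "body": {
  "commands": [
    [[0,0,-0.12,0,0,0,0],[0,0,-0.24,0,0,0,0],[0,0,-0.36,0,0,0,0],[0,0,-0.48,0,0,0,0],[0,0,-0.6,0,0,0,0],[0,0,-0.72,0,0,0,0],[0,0,-0.84,0,0,0,0],[0,0,-0.96,0,0,0,0]]
  ]
}}

```text
clock: 13.17
tool_pos: [0.5321, -0.3431, 0.319]
orientation: [179.9, 0.0, -97.0]
force: [-0.1, 0.4, -0.5]
opening: 0.0004
gripper_force: 0.0
```

{"method": "play_rows", "body": {
  "commands": [
    [[0,0,-0.12,0,0,0,0],[0,0,-0.24,0,0,0,0],[0,0,-0.268,0,0,0,0],[0,0,-0.268,0,0,0,0]]
  ]
}}

```text
clock: 13.5
tool_pos: [0.5322, -0.3431, 0.3191]
orientation: [179.9, 0.1, -81.9]
force: [0.6, -0.6, 0.2]
opening: 0.0002
gripper_force: 0.0
```

Run:
```python
from h import *
o=ctrl.get_obs();print(np.round(o['joint_pos'],1),o['orientation'],o['clock'],o['tool_pos'])
to([.529,-.325,.185],-82.3)
s=wrist(); C=[.5136,-.2073,np.radians(97.8)]
q=proj(s,place(C,CROCK[[0,3]],.022)); print(q)
im=cv2.cvtColor(s['color'],cv2.COLOR_RGB2BGR)
for a in q: cv2.circle(im,tuple(a.round().astype(int)),3,(0,255,0),1)
cv2.imwrite('pics/w2.png',im)
```

```text
[-15.2  14.3   3.8  -0.  -79.6  23.3] [ 1.79884514e+02  6.07913894e-02 -8.19070178e+01] 13.5 [ 0.5321553  -0.34305459  0.31913647]
[0.002, 0.001, 0.007, -1.818, 0.031, 13.416]
[[425.26971716 301.52921122]
 [201.99485453 300.84465941]]
```

View pics/w2.png

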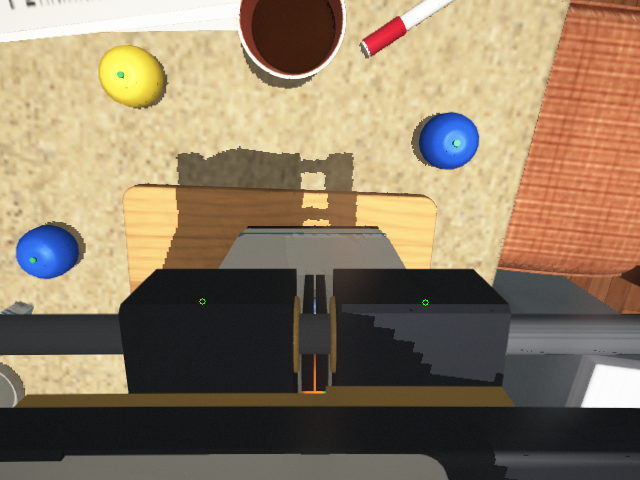

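Wrist view: the crock's back bottom edge runs (246,230)–(384,231), level in the picture, so the tool is squared to the back and roughly centred.

Run:
```python
from h import *
s=wrist()
a,b=ray(s,(245,229),.024),ray(s,(384,231),.024); print(a,b,np.linalg.norm(a-b),(a+b)/2,np.degrees(np.arctan2(*((a-b)[[1,0]]))))
print('board back',ray(s,(126,188),.022),ray(s,(434,198),.022))
print('expected back mid',place([.5136,-.2073,np.radians(97.8)],[[-.085,0,0]]))
```

```text
[ 0.59940981 -0.27962183  0.024     ] [ 0.44833547 -0.29826999  0.024     ] 0.15222092605877532 [ 0.52387264 -0.28894591  0.024     ] 7.036822462335453
board back [ 0.72948192 -0.30683495  0.022     ] [ 0.40127852 -0.34150938  0.022     ]
expected back mid [[ 0.52513582 -0.29151357  0.        ]]
```

{"method": "play_rows", "body": {
  "commands": [
    [[0,0,0.01,0,0,3,0],[0,0,0.01,0,0,6,0],[0,0,0.01,-0.5,0,9,0],[0,0,0.01,-1,0,12,0],[0,0,0.01,-1.8,0,13.2,0],[0,0,0.01,-2.5,0,13.2,0],[0,0,0.01,-3.2,0,13.2,0],[0,0,0.01,-3.2,0,13.2,0]]
  ]
}}

```text
clock: 14.27
tool_pos: [0.5291, -0.3104, 0.19]
orientation: [-179.9, -0.1, -82.5]
force: [-0.3, 0.0, 0.4]
opening: 0.0002
gripper_force: 0.0
```

{"method": "play_rows", "body": {
  "commands": [
    [[0,0,0,-0.2,0,0,0],[0,0,0,-0.4,0,0,0],[0,0,0,-0.5,0,0,0],[0,0,0,-0.5,0,0,0]]
  ]
}}

```text
clock: 14.6
tool_pos: [0.5281, -0.3061, 0.1893]
orientation: [-179.9, -0.0, -82.5]
force: [0.0, 0.3, -0.4]
opening: 0.0002
gripper_force: 0.0
```

{"method": "play_rows", "body": {
  "commands": [
    [[0,0,0,-0.15,0,0,0],[0,0,0,-0.3,0,0,0],[0,0,0,-0.3,0,0,0]]
  ]
}}

```text
clock: 14.85
tool_pos: [0.5279, -0.3046, 0.1891]
orientation: [-180.0, -0.2, -82.5]
force: [1.1, -8.6, -2.3]
opening: 0.0006
gripper_force: 4.3
```

Run:
```python
from h import *
o=ctrl.get_obs();print(np.round(o['joint_pos'],1),o['orientation'],o['clock'],o['tool_pos'],o['force'])
```

```text
[-11.6  15.9 -11.2   0.1 -62.9  19. ] [-1.79965683e+02 -1.51977995e-01 -8.24869644e+01] 14.85 [ 0.52786971 -0.30458753  0.18911809] [ 1.14644375 -8.63019698 -2.26032238]
```

{"method": "play_rows", "body": {
  "commands": [
    [[0,0,0,-0.43,0,-0.42,0],[0,0,0,-0.86,0,-0.83,0],[0,0,0,-1.3,0,-1.22,0],[0,0,0,-1.75,0,-1.61,0],[0,0,0,-2.22,0,-1.99,0],[0,0,0,-2.69,0,-2.35,0],[0,0,0,-3.17,0,-2.7,0],[0,0,0,-3.66,0,-3.04,0]]
  ]
}}

```text
clock: 15.52
tool_pos: [0.5227, -0.2679, 0.219]
orientation: [180.0, -0.1, -82.5]
force: [1.2, -6.8, -3.1]
opening: 0.0003
gripper_force: 3.1
```

Run:
```python
from h import *
o=ctrl.get_obs();print(np.round(o['joint_pos'],1),o['orientation'],o['clock'],o['tool_pos'],o['force'])
s=ctrl.snapshot('scene')
im=cv2.cvtColor(s['color'],cv2.COLOR_RGB2BGR)[170:350,220:460]
im=cv2.resize(im,None,fx=2,fy=2,interpolation=cv2.INTER_CUBIC)
t=ctrl.snapshot('top'); im2=cv2.cvtColor(t['color'],cv2.COLOR_RGB2BGR)[190:350,240:460]
im2=cv2.resize(im2,(480,360)); im=cv2.resize(im,(480,360))
cv2.imwrite('pics/p1.png',cv2.resize(np.hstack([im,im2]),(800,300)))
```

```text
[ -8.   12.6 -11.5   0.1 -65.9  15.4] [ 1.79981050e+02 -9.55164259e-02 -8.25213572e+01] 15.5167 [ 0.5227178  -0.26786445  0.21903407] [ 1.21993723 -6.8176355  -3.09515289]
```

View pics/p1.png

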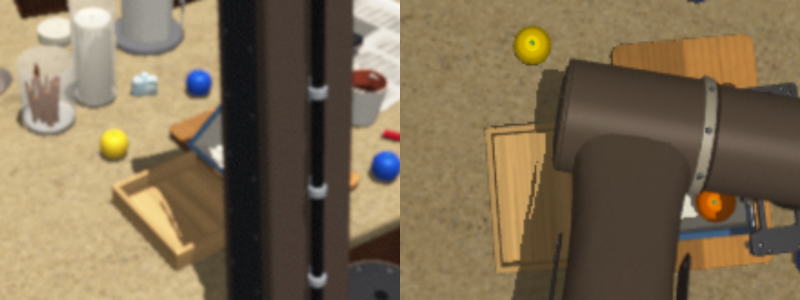

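{"method": "play_rows", "body": {
  "commands": [
    [[0,0,0,-0.5,0,-0.33,0],[0,0,0,-1.0,0,-0.65,0],[0,0,0,-1.5,0,-0.95,0],[0,0,0,-2.03,0,-1.24,0],[0,0,0,-2.56,0,-1.52,0],[0,0,0,-3.1,0,-1.78,0],[0,0,0,-3.64,0,-2.03,0],[0,0,0,-4.19,0,-2.26,0]]
  ]
}}

```text
clock: 16.28
tool_pos: [0.5172, -0.2263, 0.2418]
orientation: [180.0, -0.1, -82.5]
force: [1.0, -6.0, -1.7]
opening: 0.0004
gripper_force: 2.7
```

{"method": "play_rows", "body": {
  "commands": [
    [[0,0,0,-0.55,0,-0.22,0],[0,0,0,-1.11,0,-0.43,0],[0,0,0,-1.67,0,-0.63,0],[0,0,0,-2.24,0,-0.81,0],[0,0,0,-2.81,0,-0.97,0],[0,0,0,-3.39,0,-1.12,0],[0,0,0,-3.97,0,-1.26,0],[0,0,0,-4.55,0,-1.38,0]]
  ]
}}

```text
clock: 16.95
tool_pos: [0.5111, -0.1806, 0.2558]
orientation: [180.0, -0.1, -82.5]
force: [-1.0, -5.4, 2.2]
opening: 0.0003
gripper_force: 2.4
```

Run:
```python
from h import *
o=ctrl.get_obs();print(np.round(o['joint_pos'],1),o['orientation'],o['clock'],o['tool_pos'],o['force'])
for n in('scene','top','wrist'):
    s=ctrl.snapshot(n)
    print(n,[(np.round(d['bbox']).tolist(),round(d['conf'],2)) for d in ctrl.find_in(s,'mandarin1')[:8]])
```

```text
[  1.3   6.9 -13.6   0.1 -69.5   6.2] [ 1.79988617e+02 -6.04468730e-02 -8.25151922e+01] 16.95 [ 0.51112715 -0.18059887  0.25576525] [-0.98642697 -5.43872834  2.24759088]
scene [([336.0, 254.0, 23.0, 15.0], 0.71), ([446.0, 259.0, 15.0, 18.0], 0.67), ([331.0, 211.0, 18.0, 16.0], 0.61), ([335.0, 264.0, 15.0, 21.0], 0.58), ([278.0, 251.0, 21.0, 14.0], 0.52), ([177.0, 285.0, 20.0, 21.0], 0.43)]
top [([299.0, 207.0, 27.0, 16.0], 0.86), ([457.0, 317.0, 21.0, 22.0], 0.61), ([464.0, 203.0, 21.0, 19.0], 0.56), ([396.0, 168.0, 22.0, 22.0], 0.54), ([356.0, 205.0, 89.0, 131.0], 0.54), ([481.0, 246.0, 40.0, 35.0], 0.54), ([140.0, 286.0, 24.0, 16.0], 0.2)]
wrist [([64.0, 352.0, 52.0, 42.0], 0.83), ([3.0, 73.0, 18.0, 56.0], 0.83)]
```

{"method": "play_rows", "body": {
  "commands": [
    [[0,0,0,-0.47,0,-0.09,0],[0,0,0,-0.94,0,-0.17,0],[0,0,0,-1.41,0,-0.23,0],[0,0,0,-1.88,0,-0.29,0],[0,0,0,-2.36,0,-0.34,0],[0,0,0,-2.36,0,-0.34,0]]
  ]
}}

```text
clock: 17.75
tool_pos: [0.5082, -0.1561, 0.2591]
orientation: [-180.0, 0.0, -82.5]
force: [-2.0, -3.9, 4.0]
opening: 0.0004
gripper_force: 2.9
```

{"method": "play_rows", "body": {
  "commands": [
    [[0,0,0,-0.47,0,-0.04,0],[0,0,0,-0.95,0,-0.07,0],[0,0,0,-1.42,0,-0.1,0],[0,0,0,-1.9,0,-0.11,0],[0,0,0,-2.38,0,-0.11,0],[0,0,0,-2.38,0,-0.11,0],[0,0,0,-2.38,0,-0.11,0],[0,0,0,-2.38,0,-0.11,0]]
  ]
}}

```text
clock: 18.42
tool_pos: [0.5052, -0.1331, 0.2599]
orientation: [-180.0, 0.0, -82.5]
force: [-1.6, -3.1, 4.6]
opening: 0.0004
gripper_force: 2.6
```

```bash
cat >> h.py <<'E'
def look():
    o=ctrl.get_obs();print(o['clock'],o['tool_pos'],np.round(o['force'],1))
    for n,z in(('scene',.03),('top',.03)):
        s=ctrl.snapshot(n); h=cv2.cvtColor(s['color'],cv2.COLOR_RGB2HSV)
        m=cv2.inRange(h,(4,200,120),(16,255,255)); k,_,st,ce=cv2.connectedComponentsWithStats(m)
        for i in range(1,k):
            if st[i,4]>15: print(n,st[i].tolist(),'at z.03',ray(s,ce[i],z)[:2].round(3))
E
python3 -c "
from h import *
look()"
```

```text
18.4167 [ 0.5052062  -0.13310067  0.25987796] [-1.6 -3.1  4.6]
scene [277, 136, 10, 4, 18] at z.03 [ 1.466 -0.312]
scene [334, 257, 15, 16, 191] at z.03 [ 0.582 -0.099]
scene [350, 269, 11, 16, 91] at z.03 [ 0.512 -0.103]
scene [317, 290, 18, 19, 236] at z.03 [0.467 0.025]
scene [175, 326, 15, 12, 71] at z.03 [0.54  0.443]
top [140, 286, 16, 16, 116] at z.03 [0.478 0.481]
```

{"method": "play_rows", "body": {
  "commands": [
    [[0,0,0,-0.3,0,0,0],[0,0,0,-0.6,0,0.01,0],[0,0,0,-0.9,0,0.02,0],[0,0,0,-1.19,0,0.04,0],[0,0,0,-1.19,0,0.04,0],[0,0,0,-1.19,0,0.04,0]]
  ]
}}

```text
clock: 19.02
tool_pos: [0.5036, -0.121, 0.2594]
orientation: [-180.0, 0.0, -82.5]
force: [-1.8, -2.2, 5.0]
opening: 0.0002
gripper_force: 2.3
```

```bash
python3 -c "
from h import *
look()"
```

```text
19.0167 [ 0.5035719  -0.12099112  0.25943459] [-1.8 -2.2  5. ]
scene [333, 258, 15, 16, 194] at z.03 [ 0.579 -0.095]
scene [349, 270, 11, 17, 95] at z.03 [ 0.51  -0.098]
scene [316, 291, 17, 19, 218] at z.03 [0.464 0.032]
scene [175, 326, 15, 12, 75] at z.03 [0.54  0.443]
top [160, 250, 10, 12, 30] at z.03 [0.586 0.441]
top [140, 286, 16, 16, 117] at z.03 [0.478 0.481]
```

{"method": "play_rows", "body": {
  "commands": [
    [[0,0,0,-0.3,0,0.02,0],[0,0,0,-0.6,0,0.04,0],[0,0,0,-0.9,0,0.06,0],[0,0,0,-1.18,0,0.09,0],[0,0,0,-1.18,0,0.09,0],[0,0,0,-1.18,0,0.09,0],[0,0,0,-1.18,0,0.09,0],[0,0,0,-1.18,0,0.09,0]]
  ]
}}

```text
clock: 19.78
tool_pos: [0.502, -0.1097, 0.2585]
orientation: [180.0, 0.0, -82.5]
force: [-1.4, -2.1, 3.1]
opening: 0.0004
gripper_force: 1.7
```

```bash
python3 -c "
from h import *
look()"
```

```text
19.7833 [ 0.50203226 -0.10965482  0.25847557] [-1.4 -2.1  3.1]
scene [277, 136, 8, 4, 16] at z.03 [ 1.468 -0.31 ]
scene [322, 266, 17, 17, 219] at z.03 [ 0.559 -0.045]
scene [316, 288, 36, 22, 411] at z.03 [0.457 0.004]
scene [175, 326, 15, 12, 71] at z.03 [0.54  0.443]
top [159, 250, 11, 11, 33] at z.03 [0.586 0.44 ]
top [140, 286, 16, 16, 117] at z.03 [0.478 0.481]
```

{"method": "play_rows", "body": {
  "commands": [
    [[0,0,0,0,0,0,0],[0,0,0,0,0,0,0],[0,0,0,0,0,0,0],[0,0,0,0,0,0,0],[0,0,0,0,0,0,0],[0,0,0,0,0,0,0]]
  ]
}}

```text
clock: 20.38
tool_pos: [0.502, -0.1096, 0.2585]
orientation: [180.0, 0.0, -82.5]
force: [-2.2, -1.6, 3.0]
opening: 0.0003
gripper_force: 1.7
```

```bash
python3 -c "
from h import *
look()"
```

```text
20.3833 [ 0.50201723 -0.10964974  0.25852596] [-2.2 -1.6  3. ]
scene [302, 282, 32, 28, 428] at z.03 [0.494 0.04 ]
scene [336, 294, 19, 17, 148] at z.03 [ 0.428 -0.013]
scene [175, 326, 15, 12, 69] at z.03 [0.539 0.443]
top [140, 286, 16, 16, 117] at z.03 [0.478 0.481]
```

{"method": "play_rows", "body": {
  "commands": [
    [[0,0,0,0,0,0,0],[0,0,0,0,0,0,0],[0,0,0,0,0,0,0],[0,0,0,0,0,0,0],[0,0,0,0,0,0,0],[0,0,0,0,0,0,0]]
  ]
}}

```text
clock: 20.98
tool_pos: [0.502, -0.1096, 0.2585]
orientation: [-180.0, 0.0, -82.5]
force: [-1.2, -1.4, 3.6]
opening: 0.0005
gripper_force: 1.7
```

```bash
python3 -c "
from h import *
look()
s=ctrl.snapshot('scene');a=cv2.cvtColor(s['color'],cv2.COLOR_RGB2BGR)[240:340,260:380]
cv2.imwrite('pics/p2.png',cv2.resize(a,None,fx=6,fy=6,interpolation=cv2.INTER_CUBIC))
h=cv2.cvtColor(s['color'],cv2.COLOR_RGB2HSV);m=cv2.inRange(h,(4,150,60),(16,255,255))[278:315,295:365]
print('\n'.join(''.join('#' if x else '.' for x in r) for r in m))
"
```

```text
20.9833 [ 0.50204152 -0.10963754  0.25854755] [-1.2 -1.4  3.6]
scene [302, 282, 32, 28, 421] at z.03 [0.494 0.04 ]
scene [336, 295, 19, 16, 148] at z.03 [ 0.427 -0.013]
scene [175, 326, 15, 12, 69] at z.03 [0.54  0.442]
top [159, 250, 9, 11, 30] at z.03 [0.585 0.442]
top [140, 286, 16, 16, 117] at z.03 [0.478 0.481]
......................................................................
......................................................................
......................................................................
.............#####....................................................
...........##########.................................................
.........#############................................................
........###############...............................................
.......#################..............................................
......###################.............................................
......###################.............................................
......####################............................................
.
[... 1144 characters left out ...]
............#######################################..........
......................################..###################...........
......................################..#################.............
.......................##############....##############...............
.........................###########.....############.................
...........................#######........#########...................
..............................................##......................
......................................................................
......................................................................
......................................................................
```

{"method": "play_rows", "body": {
  "commands": [
    [[0,0,0,0.2,0,-0.02,0],[0,0,0,0.5,0,-0.04,0],[0,0,0,0.8,0,-0.06,0],[0,0,0,1.2,0,-0.09,0],[0,0,0,1.6,0,-0.11,0],[0,0,0,2.0,0,-0.13,0],[0,0,0,2.37,0,-0.13,0]]
  ]
}}

```text
clock: 21.72
tool_pos: [0.5053, -0.1338, 0.2599]
orientation: [-180.0, -0.0, -82.5]
force: [-0.2, -3.0, 2.4]
opening: 0.0006
gripper_force: 2.0
```

{"method": "play_rows", "body": {
  "commands": [
    [[0,0,0,0.6,0,0.01,0],[0,0,0,1.2,0,0.03,0],[0,0,0,1.79,0,0.06,0],[0,0,0,2.38,0,0.11,0],[0,0,0,2.97,0,0.18,0],[0,0,0,3.57,0,0.25,0],[0,0,0,4.16,0,0.34,0],[0,0,0,4.74,0,0.45,0]]
  ]
}}

```text
clock: 22.38
tool_pos: [0.5115, -0.1809, 0.2553]
orientation: [-180.0, -0.0, -82.5]
force: [0.4, -5.5, 1.8]
opening: 0.0005
gripper_force: 2.5
```

{"method": "play_rows", "body": {
  "commands": [
    [[0,0,0,0.58,0,0.12,0],[0,0,0,1.16,0,0.26,0],[0,0,0,1.74,0,0.41,0],[0,0,0,2.31,0,0.57,0],[0,0,0,2.88,0,0.75,0],[0,0,0,3.44,0,0.95,0],[0,0,0,4.0,0,1.16,0],[0,0,0,4.55,0,1.38,0]]
  ]
}}

```text
clock: 23.05
tool_pos: [0.5177, -0.2261, 0.2414]
orientation: [-180.0, -0.0, -82.5]
force: [0.9, -7.2, 1.7]
opening: 0.0003
gripper_force: 3.0
```

```bash
python3 -c "
from h import *
look()"
```

```text
23.05 [ 0.51765439 -0.22611773  0.24136497] [ 0.9 -7.2  1.7]
scene [277, 136, 11, 4, 17] at z.03 [ 1.464 -0.316]
scene [301, 282, 53, 29, 684] at z.03 [0.471 0.02 ]
scene [175, 326, 15, 12, 67] at z.03 [0.541 0.443]
top [159, 256, 6, 5, 16] at z.03 [0.578 0.446]
top [294, 275, 4, 15, 51] at z.03 [0.519 0.073]
top [140, 286, 16, 16, 119] at z.03 [0.478 0.481]
top [301, 296, 4, 11, 24] at z.03 [0.469 0.053]
```

{"method": "play_rows", "body": {
  "commands": [
    [[0,0,0,0.55,0,0.23,0],[0,0,0,1.09,0,0.48,0],[0,0,0,1.63,0,0.74,0],[0,0,0,2.16,0,1.02,0],[0,0,0,2.69,0,1.31,0],[0,0,0,3.19,0,1.61,0],[0,0,0,3.69,0,1.93,0],[0,0,0,4.19,0,2.26,0]]
  ]
}}

```text
clock: 23.82
tool_pos: [0.5235, -0.2682, 0.2189]
orientation: [-179.9, -0.1, -82.5]
force: [1.8, -8.6, 0.3]
opening: 0.0002
gripper_force: 4.2
```

{"method": "play_rows", "body": {
  "commands": [
    [[0,0,0,0.35,0,0.24,0],[0,0,0,0.65,0,0.46,0],[0,0,0,0.9,0,0.65,0],[0,0,0,1.12,0,0.82,0],[0,0,0,1.32,0,0.98,0],[0,0,0,1.52,0,1.13,0],[0,0,0,1.72,0,1.28,0],[0,0,0,1.91,0,1.43,0]]
  ]
}}

```text
clock: 24.48
tool_pos: [0.5262, -0.2873, 0.2048]
orientation: [-179.9, -0.1, -82.5]
force: [1.7, -9.6, -0.7]
opening: 0.0005
gripper_force: 4.8
```

{"method": "play_rows", "body": {
  "commands": [
    [[0,0,0,0.2,0,0.17,0],[0,0,0,0.4,0,0.35,0],[0,0,0,0.6,0,0.53,0],[0,0,0,0.8,0,0.71,0],[0,0,0,1.0,0,0.89,0],[0,0,0,1.15,0,1.04,0],[0,0,0,1.3,0,1.18,0],[0,0,0,1.45,0,1.32,0]]
  ]
}}

```text
clock: 25.15
tool_pos: [0.5283, -0.302, 0.1919]
orientation: [-179.9, -0.1, -82.5]
force: [2.3, -10.7, 1.2]
opening: 0.0004
gripper_force: 5.5
```

{"method": "play_rows", "body": {
  "commands": [
    [[0,0,0,0.08,0,0.08,0],[0,0,0,0.16,0,0.16,0],[0,0,0,0.24,0,0.24,0],[0,0,0,0.32,0,0.28,0],[0,0,0,0.4,0,0.28,0],[0,0,0,0.48,0,0.28,0],[0,0,0,0.6,0,0.28,0],[0,0,0,0.8,0,0.28,0]]
  ]
}}

```text
clock: 25.82
tool_pos: [0.5277, -0.3074, 0.1879]
orientation: [179.9, 0.1, -82.5]
force: [0.1, 0.4, 0.6]
opening: 0.0007
gripper_force: 0.0
```

```bash
python3 -c "
from h import *
look()"
```

```text
25.8167 [ 0.52768074 -0.30735077  0.18789628] [0.1 0.4 0.6]
scene [302, 282, 51, 29, 652] at z.03 [0.469 0.019]
scene [175, 326, 15, 12, 76] at z.03 [0.542 0.443]
top [159, 250, 9, 11, 29] at z.03 [0.585 0.442]
top [294, 273, 20, 19, 319] at z.03 [0.52  0.052]
top [140, 286, 16, 16, 117] at z.03 [0.478 0.481]
top [301, 292, 20, 21, 276] at z.03 [0.467 0.031]
```

Crock is down and contact is lost. Back away, lift, and clear the view.

{"method": "play_rows", "body": {
  "commands": [
    [[0,0,0,0.8,0,0,0],[0,0,0,1.8,0,0,0],[0,0,0,2.8,0,-1,0],[0,0,0,3.5,0,-4,0],[0,0,0,3.5,0,-7.5,0],[0,0,0,3.5,0,-11,0],[0,0,0,3.5,0,-14,0],[0,0,0,3.5,0,-16,0]]
  ]
}}

```text
clock: 26.58
tool_pos: [0.5332, -0.3442, 0.3525]
orientation: [-179.8, -0.1, -82.5]
force: [-0.1, 0.8, 0.1]
opening: 0.0006
gripper_force: 0.0
```

{"method": "play_rows", "body": {
  "commands": [
    [[0,0,0,2,-2.5,0,0],[0,0,0,4,-5.5,0,0],[0,0,0,7,-8,0,0],[0,0,0,10,-10,0,0],[0,0,0,13,-12,0,0],[0,0,0,16,-14,0,0],[0,0,0,19,-16,0,0],[0,0,0,19,-16,0,0]]
  ]
}}

```text
clock: 27.25
tool_pos: [0.7194, -0.5159, 0.3363]
orientation: [179.5, 0.3, -82.6]
force: [2.0, -1.2, -6.1]
opening: 0.0004
gripper_force: 0.0
```

```bash
python3 -c "
from h import *
look()
s=ctrl.snapshot('top')
im=cv2.cvtColor(s['color'],cv2.COLOR_RGB2BGR)[195:345,250:460]
cv2.imwrite('pics/end.png',cv2.resize(im,None,fx=3.8,fy=3.8,interpolation=cv2.INTER_CUBIC))"
```

```text
27.25 [ 0.71944502 -0.51588596  0.33629908] [ 2.  -1.2 -6.1]
scene [302, 282, 16, 18, 200] at z.03 [0.526 0.047]
scene [315, 294, 18, 16, 194] at z.03 [0.462 0.031]
scene [337, 297, 15, 14, 160] at z.03 [ 0.427 -0.016]
scene [175, 326, 15, 12, 81] at z.03 [0.542 0.442]
top [293, 273, 17, 19, 230] at z.03 [0.522 0.058]
top [140, 286, 16, 16, 117] at z.03 [0.478 0.481]
top [307, 299, 8, 7, 36] at z.03 [0.466 0.031]
```

View pics/end.png

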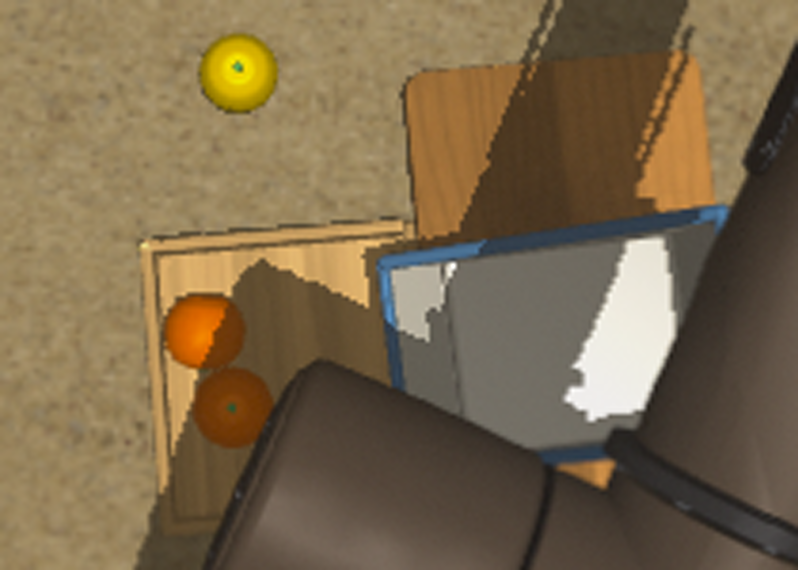

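Crock stands where it was (rim corners (380,259) and (725,208), unchanged). It's empty, the tray is flush, and the third fruit is hidden under the arm here but seen in the tray by the scene camera. Easing off the reach limit before handing in.

{"method": "play_rows", "body": {
  "commands": [
    [[0,0,0,-1,1,-0.5,0],[0,0,0,-2,3,-1,0],[0,0,0,-3,5,-1,0],[0,0,0,-3,6,-1,0],[0,0,0,-3,6,-1,0],[0,0,0,-3,6,-1,0],[0,0,0,-3,6,-1,0]]
  ]
}}

```text
clock: 27.98
tool_pos: [0.6525, -0.4879, 0.3608]
orientation: [-179.9, -0.1, -82.5]
force: [0.2, 0.3, 0.1]
opening: 0.0004
gripper_force: 0.0
```

```bash
python3 -c "
from h import *
o=ctrl.get_obs(); print(o['force'],np.abs(o['qvel']).max())
s=ctrl.snapshot('scene'); 
for n in('mug','herb_jar','spice_jar','tomato_tin'): print(n,[(np.round(d['bbox']).tolist(),round(d['conf'],2)) for d in ctrl.find_in(s,n)[:2]])
look()
print(ctrl.close_job())"
```

```text
[0.16864352 0.30193321 0.1264664 ] 1.9672179912130576
mug [([425.0, 209.0, 28.0, 40.0], 0.87)]
herb_jar [([177.0, 296.0, 23.0, 38.0], 0.72), ([426.0, 209.0, 28.0, 38.0], 0.17)]
spice_jar [([173.0, 325.0, 22.0, 36.0], 0.97)]
tomato_tin [([175.0, 283.0, 21.0, 26.0], 0.57)]
28.2333 [ 0.65323791 -0.4881851   0.35771215] [ 0.4  0.6 -0.3]
scene [302, 282, 32, 28, 409] at z.03 [0.493 0.038]
scene [337, 296, 17, 15, 185] at z.03 [ 0.427 -0.017]
scene [175, 326, 15, 12, 74] at z.03 [0.541 0.443]
top [293, 273, 21, 19, 299] at z.03 [0.522 0.052]
top [140, 286, 16, 16, 118] at z.03 [0.478 0.481]
top [307, 299, 8, 8, 40] at z.03 [0.466 0.031]
the job is handed in; nothing more can be done
None
```

Job handed in at 28 s: the tray is flush against the board and centred on the spout to within about 2 mm, all three mandarins are in it, and the crock is back upright in its place, with the jars and tin unmoved and the mug never approached.

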